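# Refit the valve guard on its locating pins

### The arm

A 7-joint arm with a two-finger parallel gripper is mounted at the origin on the work surface. World frame = base frame: x ahead of the robot, y to its left, z up, the work surface at z = 0. Lengths are in m, angles in rad, forces in N, time in s.
With the tool pointing down it reaches from about 0.425 to 0.825 m from the base axis. Payload 3.6 kg.
Tool frame: the origin (TCP) lies midway between the tips of the shut fingers; the grasp point (between the pads) lies 19 mm behind it (arm.hold_point_z is the distance from the TCP to the grasp point, in m); z points along the fingers, y is the direction in which the jaws open and shut (so a half turn about z gives the same grasp; the last joint's range is limited). The gripper opens to 93 mm and grips with 3 to 60 N. Pads are 15 mm wide; open, the fingers measure 128 mm over their backs; the gripper's body (75 mm by 188 mm) begins 65 mm behind the grasp point.
Start: joints at [-1.129, 0.615, -0.013, 1.423, 0.008, 1.103, -0.04], TCP at [0.293, 0.58, 0.219] pointing down, gripper open.
Joint ranges: [-3.12, 3.12], [-0.3, 2.06], [-1.34, 1.32], [0.26, 2.42], [-1.36, 4.5], [0.01, 1.98], [-2.84, 2.84]. Speed limits (rad/s): [2.79, 2.79, 3.14, 3.14, 3.14, 3.14, 3.14].

### API

Orientations are given as a rotation vector (axis times angle).
In Python, from rig import get_obs, optics, ticket, arm gives the robot as it stands.
- The arm moves only by the tool play_rows, never from a script. Its argument "targets" is a list of rows, each a list of 2 entries, a list of its own where there are three numbers: the shift along the tool's x, y, z in cm, then the turn, a rotation vector about the tool's x, y, z in rad. In form: [[[tx, ty, tz], [rx, ry, rz]], ...]. A call has 1 to 10 rows; each row shifts and turns the commanded pose from where the row before left it, along the tool's axes as they then stand; what a row does not reach is not made up. A row lasts 1/12 s, in which the tool goes at most 41.7 mm and 7.16 degrees, less where a joint would pass 70% of its speed; a pose out of reach is approached as far as the arm can. A call with a gripper value outside its range is refused whole. "hand" is the opening, from 0 (shut) to 1 (fully open), set as the call begins (left out, the last holds). The fingers move at their own pace and stop on an object; "force" is the grip in N (left out, the last holds). Time passes only in rows, so rows that do not move let the fingers close. It gives the time, the measured TCP pose, the force and the opening at its end, in the units of the state.
- get_obs(): the state, without advancing time (a new reading comes with each control period).
- optics.read_camera(name): name is "side" or "top"; returns a dict with "img" (480x640x3 uint8, red, green, blue), "vfov" (degrees; the focal length in pixels is half the picture's height over the tangent of half this angle, whatever the lens; pixels are square), "cx", "cy" (the principal point, pixels), "eye" and "rotation" of the camera in the world. Camera axes: x right, y up, looking along -z (the intrinsics and any distortion apply to the point x, -y, -z); pixel columns grow to the right and rows downward; lengths in m; the calibration is good to about 2 mm. A picture is of the moment at which its call begins. There is no depth.
- ticket.job_done(): hands the job in, once; it reports no verdict.
Trained networks look in a picture, given as the dict that the camera call returned (one of the last four; its "shot" number tells which), for a name from the list of things; names that differ only in an ending like _2 or _b are one class to them, and where a whole thing is asked for, a point or a joint stands for the part that bears it (a point fixed in the world has none). Each returns a list of dicts, best first, with "score" (0 to 1); they miss things now and then, are a little off and sometimes report something else, mostly with a low value. They report only what shows in the picture. A call takes as long as a camera call.
- optics.boxes_of(query, picture): "extent" ([left, top, right, bottom] in pixels, round what is visible of it).
- optics.trace(query, picture): "pixels" (480x640 bool, what is visible of it) and "extent" ([left, top, right, bottom] in pixels, round what is visible of it).
- optics.mark_of(query, picture): "point" ([column, row] in pixels: a listed point, or the origin of a listed thing).
The state is a dict: "t": time; "q": joint angles; "joint_velocities": joint speeds; "effort": joint torques, N m; "eef_pos": TCP position; "eef_rot": TCP orientation; "contact_force": force on the tool from outside, world axes, zero at the start; "moment": the same for the moment, N m; "finger_gap": opening from 0.0 (shut) to 1.0 (fully open).
Only numpy, scipy, OpenCV 4.12 (cv2) and the standard library are available. Lean on these libraries where they do the work, as an engineer would, in place of code of your own. Each camera call takes 0.05 s, during which the arm holds its last target.

### The job

Put the black valve guard back over the three small valves of the amplifier, with its feet down on the two brass dowel pins of the floating valve deck, fully home and level, either way round, and let go of it. The deck may have drifted along its slots, so feel for the pins lightly and never bear down hard on the amplifier. Leave everything else on the bench where it is.

Things in the scene. Friction and masses are not known exactly. Their poses are not given: they have to be found in the camera images.
- guard: Valve guard: black slotted steel cage, 0.3 to 0.5 kg, right of the amplifier. Origin: centre of its underside; z up, y its length. Cage 60 (x) x 135 (y) x 80 mm high, open below, inside 54 x 129 x 77 mm. Its long outer sides are flat (top 24 mm solid, bars flush below): grip from above across the 60 mm. At each end a foot 40 mm wide, 36 long, 4 thick: 204 mm overall. Fits either way round.
- hole_a (a point): Centre, at the underside, of the round hole right through one foot of the guard: 8.2 mm across, plain edge; at y = +84 mm, x = 0 of the guard. Axes as the guard.
- hole_b (a point): Centre, at the underside, of the like hole (8.2 mm across) through the other foot; at y = -84 mm, x = 0 of the guard. Axes as the guard.
- amp: Valve amplifier, fixed, 240 (x) x 420 (y) mm, bare metal chassis, top 50 mm above the bench, wooden cheeks, terminals on its +x side. Origin: centre of its footprint at bench level; z up. Two grey transformer cans 85 mm tall at its +y end (y over 97 mm); two blue capacitor cans 34 mm tall, 32 across, at x = 88, y = -135 and -10 mm; the valve deck is centred near x = 0, y = -65 mm.
- deck_mid (a point): Fixed point in the level of the valve deck's top face (58 mm above the bench) at the MIDDLE of the deck's travel; axes as the amplifier. The deck, 84 (x) x 216 (y) mm, floats in slots: it starts anywhere up to 8 mm either way along y from here, unmeasured (see or feel it), stays where left (15 N slides it) and moves no other way. Guard home: its underside at this level.
- deck_parts (a point): Same point as deck_mid, axes the same. On the deck, and moving with it: two upright brass dowel pins 7 mm across, 12 mm tall (flat tips) at y = -84 and +84 mm from the deck's own centre, x = 0; three glass valves 22 mm across (sockets 28), 66 mm tall, at y = -34, 0, +34 mm. The guard resting on the pins' tops stands 12 mm too high.
- carton: Bystander: brown valve carton, 42 x 42 x 90 mm, standing. Origin: centre of its underside.
- valve_stand: Bystander: wooden block 75 x 150 x 30 mm with two spare valves standing in it, 96 mm tall in all. Origin: centre of its underside.
- cleaner: Bystander: blue bottle of contact cleaner, 48 mm across, 135 mm tall, standing. Origin: centre of its underside.
- screwdriver: Bystander: yellow-handled screwdriver, 140 mm long, lying on the bench between the robot and the guard. Origin: on its underside, between the ends.
- screw_tray: Bystander: grey open parts tray 90 x 130 x 25 mm. Origin: centre of its underside.
- mug: Bystander: blue mug, 80 mm across, 90 mm tall, left of the amplifier. Origin: centre of its underside.
- plugs: Bystander: pair of gold shorting plugs joined by a black bridge, 36 mm across and 12 mm high, behind the amplifier. Origin: centre of its underside.

How it is judged:
At the end, for the whole second after the job is handed in: Guard over the valves on both pins: underside within 2.5 mm of the deck's top face, within 5 mm across and 11.5 mm along of the middle of the deck's travel, its y axis along the amplifier's y (either way round) within 0.05 rad, level within 0.03 rad, at rest and released (z of guard in the frame of deck_mid between -0.003 and 0.0025 m and x of guard in the frame of deck_mid between -0.005 and 0.005 m and y of guard in the frame of deck_mid between -0.0115 and 0.0115 m and angle between guard's own z axis and vertical below 0.03 rad and angle between the y axis of guard and the y axis of amp, either way round below 0.05 rad and linear speed of guard below 0.01 m/s and angular speed of guard below 0.1 rad/s); the robot touches nothing.
It fails at once if the guard bears on the amplifier with more than 30 N (contact force between guard and amp above 30 N).
It fails at once if the gripper or arm bears on the amplifier with more than 20 N (contact force between any of the fingers, the arm and amp above 20 N).
It fails at once if something else on the bench is shifted by more than 30 mm or tipped (distance of any of carton, valve_stand, cleaner, screwdriver, screw_tray, mug, plugs from where it was at the start of the episode above 0.03 m or angle between any of carton, valve_stand, cleaner, screw_tray, mug, plugs's own z axis and vertical above 0.35 rad).
It also fails if it takes over 58 s, if anything falls off the work surface, if the arm or the gripper's body presses on something with over 40 N, if the wrist force passes 120 N, or if a joint passes its speed limit or range.

## Working session

There is one attempt and no reset: what is moved stays moved. The work goes in short steps, Python scripts to look and compute and a tool call to move; the robot and the scene stay as the last step left them, time stands still between calls to the robot, and variables do not carry over. Pictures are saved under pics/ and viewed, and the job is handed in when it is done.

Besides the shell and the picture viewer there is one more tool, called by a JSON object that holds its "api" and its "payload". play_rows: Moves the arm, as the interface text tells. Its arguments: {"type":"object","properties":{"targets":{"type":"array","items":{"type":"array"}},"hand":{"type":"number"},"force":{"type":"number"}},"required":["targets"]}

```bash
ls; mkdir -p pics
python3 - <<'E'
from rig import get_obs, optics, ticket, arm
import cv2,pickle
print(get_obs()); print([a for a in dir(arm) if a[0]!='_'])
d={}
for n in("side","top"):
    p=optics.read_camera(n); d[n]=p
    cv2.imwrite(f"pics/{n}0.png",p["img"][:,:,::-1])
    print({k:v for k,v in p.items() if k!="img"})
    for q in ["guard","hole_a","hole_b","amp","deck_mid","deck_parts"]:
        try:
            print(n,q,[(r["score"],r["point"]) for r in optics.mark_of(q,p)][:3],[(r["score"],r["extent"]) for r in optics.boxes_of(q,p)][:2])
        except Exception as e: print(q,e)
pickle.dump(d,open("shots0.pkl","wb"))
E
```

```text
pics
{'t': 0.0, 'q': array([-1.12948693,  0.6159068 , -0.01262943,  1.42489304,  0.00811126,
        1.10339673, -0.04039064]), 'joint_velocities': array([ 0.00163629,  0.00093042, -0.00048949, -0.0009854 ,  0.00021174,
       -0.000942  ,  0.00171385]), 'effort': array([-1.90823528e-06, -4.58933902e+01,  2.08970443e-01, -1.65742385e+01,
       -6.11607218e-02,  2.07036291e-02,  2.32967468e-04]), 'eef_pos': array([0.29273697, 0.57946121, 0.21749115]), 'eef_rot': array([-0.72788213, -3.05553574,  0.00391509]), 'contact_force': array([-0.41708298,  0.70229764,  0.0559138 ]), 'moment': array([-0.03933117, -0.00237214, -0.02127069]), 'finger_gap': 0.9976642605752024}
['Unreachable', 'hold_point_z']
{'vfov': 46.17002703006554, 'cx': 313.7845880518075, 'cy': 230.91289299588422, 'eye': array([0.14580031, 1.27236756, 1.20953284]), 'rotation': array([ 0.19736602, -1.2034334 , -2.60900296]), 'shot': 1}
side guard [(0.58, [343.2, 197.6]), (0.57, [295.1, 407.8])] [(0.92, [326.0, 168.6, 356.5, 211.1])]
side hole_a [(0.59, [348.3, 186.1]), (0.58, [330.1, 211.0])] [(0.76, [322.8, 169.7, 358.0, 210.
[... 364 characters left out ...]
ov': 51.08230153086848, 'cx': 325.22345617415624, 'cy': 241.94647900302098, 'eye': array([0.47912937, 0.01891703, 1.3461658 ]), 'rotation': array([ 0.05447008, -0.04764811, -1.59700752]), 'shot': 2}
top guard [] [(0.91, [405.0, 232.7, 486.8, 266.0])]
top hole_a [(0.81, [476.2, 256.4]), (0.71, [414.2, 245.2])] [(0.72, [407.7, 234.6, 485.2, 269.3])]
top hole_b [(0.81, [476.2, 256.4]), (0.71, [414.2, 245.2])] [(0.72, [407.7, 234.6, 485.2, 269.3])]
top amp [(0.85, [277.8, 252.4])] [(0.85, [190.7, 199.1, 361.6, 311.8])]
top deck_mid [(0.98, [297.5, 250.3]), (0.61, [322.5, 167.9])] [(0.66, [189.1, 199.6, 362.6, 308.6])]
top deck_parts [(0.61, [296.7, 250.8])] [(0.88, [188.2, 197.5, 362.9, 309.4])]
```

View pics/side0.png

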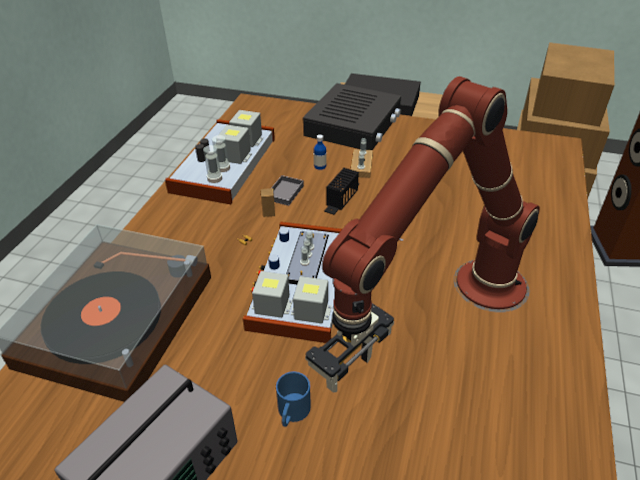

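View pics/top0.png

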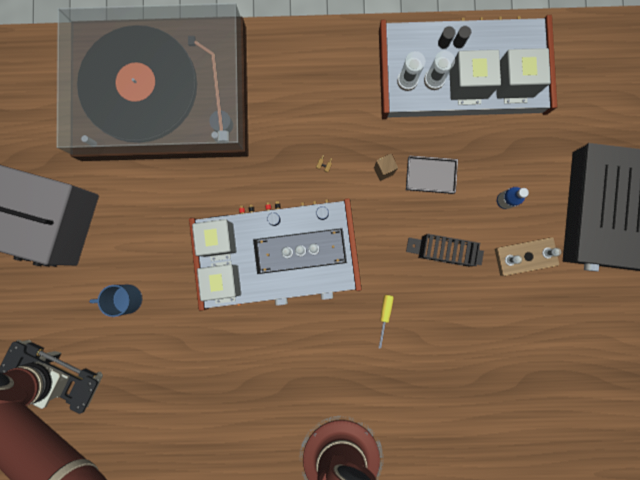

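```bash
cat > h.py <<'E'
import numpy as np, cv2
from scipy.spatial.transform import Rotation as R
from scipy.optimize import least_squares
def cam(p):
    f=p["img"].shape[0]/2/np.tan(np.radians(p["vfov"]/2))
    return f,p["cx"],p["cy"],np.array(p["eye"]),R.from_rotvec(p["rotation"])
def proj(p,X):
    f,cx,cy,e,r=cam(p); c=r.inv().apply(np.atleast_2d(X)-e)
    return np.c_[cx+f*c[:,0]/-c[:,2], cy-f*c[:,1]/-c[:,2]]
def onz(p,uv,z):
    f,cx,cy,e,r=cam(p); uv=np.atleast_2d(uv)
    d=r.apply(np.c_[(uv[:,0]-cx)/f,-(uv[:,1]-cy)/f,-np.ones(len(uv))])
    return e+d*((z-e[2])/d[:,2])[:,None]
def crop(p,u0,v0,u1,v1,s,name):
    cv2.imwrite(name,cv2.resize(p["img"][v0:v1,u0:u1,::-1],None,fx=s,fy=s,interpolation=cv2.INTER_CUBIC))
E
python3 - <<'E'
import pickle
from h import *
d=pickle.load(open("shots0.pkl","rb"))
t=d["top"];s=d["side"]
crop(t,395,215,495,285,8,"pics/c1.png")
crop(t,245,220,355,280,7,"pics/c2.png")
crop(s,230,160,370,270,5,"pics/c3.png")
print("holes",onz(t,[[476.2,256.4],[414.2,245.2]],0.004), onz(s,[[348.3,186.1],[330.1,211.0]],.004))
print("amp",onz(t,[277.8,252.4],0),onz(s,[304.9,282.8],0))
print("deck",onz(t,[297.5,250.3],.058),onz(s,[[310.6,253.8],[308,252.4]],.058))
E
```

```text
holes [[ 0.51674085 -0.3781958   0.004     ]
 [ 0.55111843 -0.21407849  0.004     ]] [[ 0.52665378 -0.35606899  0.004     ]
 [ 0.55101651 -0.19719187  0.004     ]]
amp [[0.54184941 0.1515522  0.        ]] [[0.53157141 0.15209231 0.        ]]
deck [[0.54318262 0.0951256  0.058     ]] [[0.5333666  0.08490511 0.058     ]
 [0.54276323 0.08111511 0.058     ]]
```

View pics/c1.png

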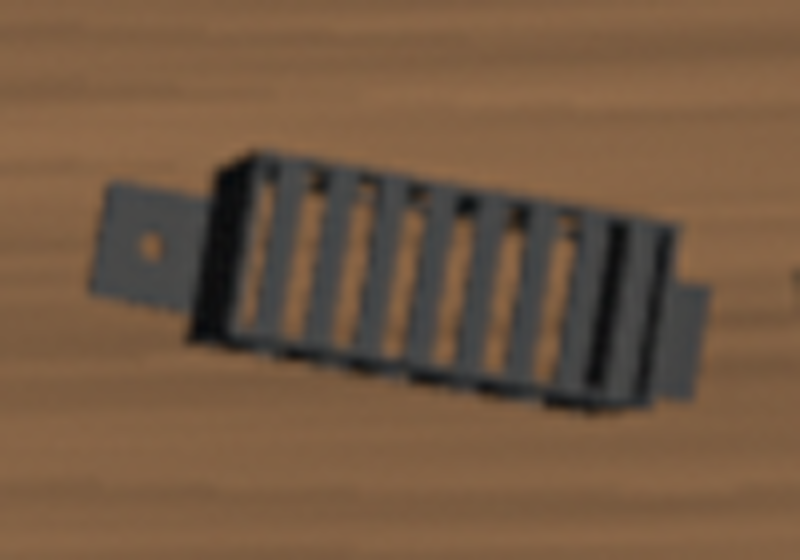

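View pics/c2.png

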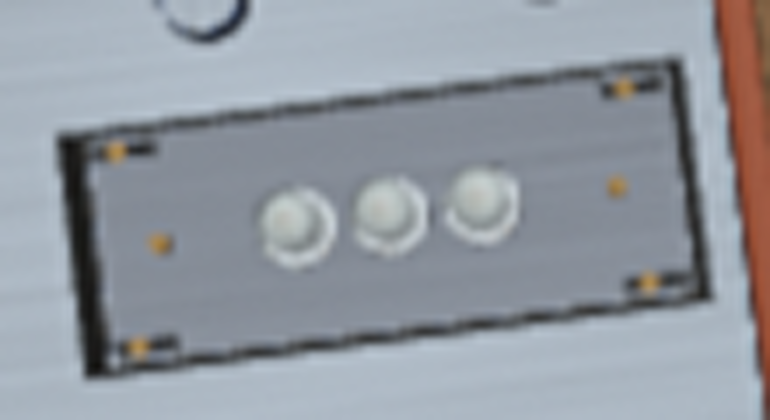

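View pics/c3.png

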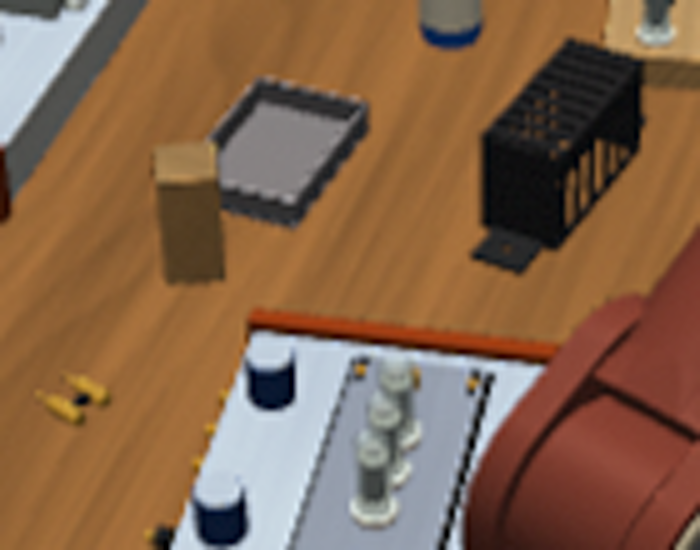

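Run:
```python
import pickle
from h import *
d=pickle.load(open("shots0.pkl","rb"))
t=d["top"];s=d["side"]
for X in [(0,0,0),(.2927,.5795,.2175),(.551,-.214,.004),(.551,-.197,.004)]: print(X,proj(t,X),proj(s,X))
crop(s,290,290,410,400,6,"pics/c4.png")
crop(t,0,330,110,420,7,"pics/c5.png")
# pins from top crop
uv=np.array([[245+161/7,220+243/7],[245+617/7,220+187/7]])-.43
P=onz(t,uv,.07);print(P,np.linalg.norm(P[0]-P[1]),P.mean(0),np.arctan2(*(P[0]-P[1])[:2]))
uv=np.array([[395+151/8,215+247/8]])-.45;print(onz(t,uv,.002))
sc=np.array([[116,151],[624,88],[138,346],[650,283]])/7+[245,220]-.43
P=onz(t,sc,.058);print(P,P.mean(0))
```

```text
(0, 0, 0) [[340.02378445 457.99952348]] [[490.776294   283.14446163]]
(0.2927, 0.5795, 0.2175) [[ 77.93944475 365.26417571]] [[349.43611149 373.3125836 ]]
(0.551, -0.214, 0.004) [[414.17233091 245.24498429]] [[331.41055223 208.10873402]]
(0.551, -0.197, 0.004) [[407.81446848 245.41603716]] [[330.08961114 211.03403748]]
[[0.53449202 0.17078029 0.07      ]
 [0.55040099 0.00457958 0.07      ]] 0.16696038724871204 [0.54244651 0.08767994 0.07      ] -0.09543066616915863
[[ 0.55067838 -0.21232962  0.002     ]]
[[ 0.56927518  0.18809773  0.058     ]
 [ 0.58743733  0.00086595  0.058     ]
 [ 0.49751429  0.18135692  0.058     ]
 [ 0.51554215 -0.00666467  0.058     ]] [0.54244224 0.09091398 0.058     ]
```

View pics/c4.png

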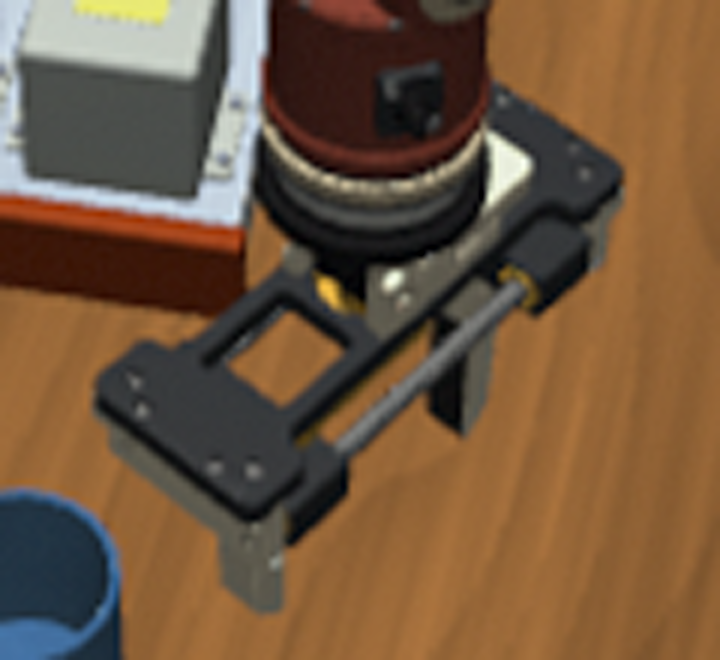

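View pics/c5.png

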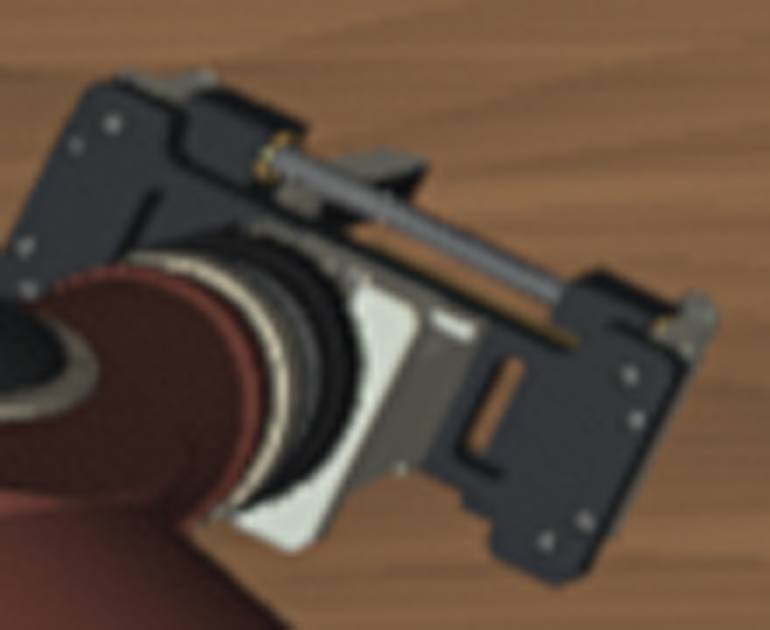

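Run:
```python
import pickle
from h import *
d=pickle.load(open("shots0.pkl","rb"))
t=d["top"];s=d["side"]
c=lambda a,k,u,v:np.array(a,float)/k+[u,v]-.45
M=np.array([[.03,.0675,.08],[.03,-.0675,.08],[-.03,-.0675,.08],[-.03,.0675,.08],[0,.084,.002],[.02,.1025,.004],[-.02,.1025,.004],[.02,-.1025,.004],[-.02,-.1025,.004]])
uv=c([[258,152],[680,225],[650,405],[236,340],[151,247],[110,180],[90,293],[711,288],[692,399]],8,395,215)
Ms=np.array([[.03,.0675,.08],[-.03,.0675,.08],[.03,-.0675,.08],[0,.084,.002],[.03,.0675,0],[-.03,.0675,0],[.02,.1025,.004],[-.02,.1025,.004]])
uvs=c([[484,136],[567,170],[572,40],[505,252],[484,217],[560,246],[473,252],[522,270]],5,230,160)
def W(q,M): return R.from_euler('z',q[2]).apply(M)+[q[0],q[1],0]
rt=lambda q:(proj(t,W(q,M))-uv).ravel()
rs=lambda q:(proj(s,W(q,Ms))-uvs).ravel()
for f in(rt,rs):
    r=least_squares(f,[.535,-.295,.2]);print(r.x,np.round(r.fun.reshape(-1,2),1).tolist())
# deck/amp in side view: valve tops? pin etc via top
Rz=R.from_euler('z',.0955)
for nm,off in (("amp corner", None),):
    A=np.array([0.5424,0.0909,0])-Rz.apply([0,-.065,0]);print("amp",A)
    B=Rz.apply([[.12,-.21,.05],[.12,.21,.05],[-.12,-.21,.05],[-.12,.21,.05],[.088,-.135,.084],[.088,-.010,.084]])+A
    print(proj(t,B),proj(s,B))
```

```text
[ 0.53373764 -0.29453643 -0.19931558] [[0.2, -0.3], [0.3, -0.3], [0.5, 0.6], [-0.8, -0.5], [-0.0, 0.1], [-0.4, -0.1], [-0.3, 0.5], [0.3, -0.5], [0.4, 0.4]]
[ 0.53043765 -0.29080393 -0.22340222] [[-0.1, -0.4], [-1.1, -2.2], [0.5, -0.7], [1.0, -0.4], [-0.1, 1.9], [-0.1, 1.2], [-0.2, 0.3], [0.2, 0.2]]
amp [0.53620193 0.15560382 0.        ]
[[349.214167   198.14549131]
 [188.77731995 217.81891077]
 [360.88566156 290.13474949]
 [198.52349841 310.12756203]
 [321.92644591 212.18031891]
 [272.83844133 218.2025709 ]] [[280.2752679  221.89661767]
 [242.42410145 319.46541096]
 [353.58120474 230.60415648]
 [330.28646859 332.55383877]
 [283.85522152 229.73874021]
 [273.72506981 256.81394019]]
```

```bash
cat > plan.py <<'E'
from h import *
from rig import get_obs
def cur():
    o=get_obs(); return o, np.array(o["eef_pos"]), R.from_rotvec(o["eef_rot"])
def toolyaw(r): # yaw of jaw axis y
    y=r.apply([0,1,0]); return np.arctan2(y[1],y[0])
def desired(yaw,flip=0):
    a=yaw+np.pi*flip; y=np.array([np.cos(a),np.sin(a),0]); z=np.array([0,0,-1.]); x=np.cross(y,z)
    return R.from_matrix(np.c_[x,y,z])
def rel(Pt,Rt):
    o,P,r=cur(); 
    return r.inv().apply(np.array(Pt)-P)*100, (r.inv()*Rt).as_rotvec()
def show():
    o,P,r=cur()
    print("t",round(o["t"],2),"P",np.round(P*1000,2),"z",np.round(r.apply([0,0,1]),4),"jawyaw",round(toolyaw(r),4),"F",np.round(o["contact_force"],2),"M",np.round(o["moment"],2),"gap",round(o["finger_gap"],4),"q7",round(o["q"][6],2))
E
python3 - <<'E'
from plan import *
show()
for f in (0,1): print(rel([.534,-.2945,.20],desired(-.199,f)))
o,P,r=cur();print(np.round(r.as_matrix(),3))
E
```

```text
t 1.3 P [293.05 580.16 218.63] z [-1.e-04 -0.e+00 -1.e+00] jawyaw 1.1031 F [ 0.09  0.51 -0.21] M [ 0.06  0.05 -0.01] gap 1.0012 q7 -0.04
(array([-60.94034699, -67.20978822,   1.865064  ]), array([-7.68723074e-05,  1.21630759e-05,  1.30208940e+00]))
(array([-60.94034699, -67.20978822,   1.865064  ]), array([-1.30910660e-05, -8.27373322e-05, -1.83950325e+00]))
[[-0.893  0.451 -0.   ]
 [ 0.451  0.893 -0.   ]
 [ 0.    -0.    -1.   ]]
```

Run:
```python
from plan import *
o,P,r=cur()
n=30; ph=1.30/n
D=rel([.534,-.2945,.20],desired(-.199,0))[0]
A=sum(R.from_euler('z',k*ph).as_matrix() for k in range(n))
s=np.linalg.solve(A,D);print(s,ph)
s=np.round(s,2)
X=P.copy();q=r
for k in range(n):
    X=X+q.apply(s)/100;q=q*R.from_euler('z',ph)
    if k%3==2:print(np.round(X,3),np.hypot(*X[:2]).round(3))
```

```text
[-3.17918666 -0.66416547  0.0621688 ] 0.043333333333333335
[0.367 0.516 0.217] 0.633
[0.431 0.443 0.215] 0.618
[0.486 0.363 0.213] 0.606
[0.529 0.276 0.211] 0.597
[0.561 0.184 0.21 ] 0.591
[0.581 0.088 0.208] 0.588
[ 0.589 -0.009  0.206] 0.589
[ 0.583 -0.106  0.204] 0.593
[ 0.565 -0.202  0.202] 0.6
[ 0.535 -0.294  0.201] 0.611
```

{"api": "play_rows", "payload": {"targets": [[[-3.18,-0.66,0.06],[0,0,0.0433]],[[-3.18,-0.66,0.06],[0,0,0.0433]],[[-3.18,-0.66,0.06],[0,0,0.0433]],[[-3.18,-0.66,0.06],[0,0,0.0433]],[[-3.18,-0.66,0.06],[0,0,0.0433]],[[-3.18,-0.66,0.06],[0,0,0.0433]],[[-3.18,-0.66,0.06],[0,0,0.0433]],[[-3.18,-0.66,0.06],[0,0,0.0433]],[[-3.18,-0.66,0.06],[0,0,0.0433]],[[-3.18,-0.66,0.06],[0,0,0.0433]]], "hand": 1}}

```text
t: 2.13
eef_pos: [0.5025, 0.3331, 0.2127]
eef_rot: [1.37, 2.827, 0.001]
contact_force: [0.4, 0.8, 0.1]
finger_gap: 0.999
```

{"api": "play_rows", "payload": {"targets": [[[-3.18,-0.66,0.06],[0,0,0.0433]],[[-3.18,-0.66,0.06],[0,0,0.0433]],[[-3.18,-0.66,0.06],[0,0,0.0433]],[[-3.18,-0.66,0.06],[0,0,0.0433]],[[-3.18,-0.66,0.06],[0,0,0.0433]],[[-3.18,-0.66,0.06],[0,0,0.0433]],[[-3.18,-0.66,0.06],[0,0,0.0433]],[[-3.18,-0.66,0.06],[0,0,0.0433]],[[-3.18,-0.66,0.06],[0,0,0.0433]],[[-3.18,-0.66,0.06],[0,0,0.0433]]]}}

```text
t: 2.97
eef_pos: [0.5881, 0.0224, 0.2068]
eef_rot: [1.945, 2.466, 0.001]
contact_force: [0.2, -0.6, 0.2]
finger_gap: 0.999
```

{"api": "play_rows", "payload": {"targets": [[[-3.18,-0.66,0.06],[0,0,0.0433]],[[-3.18,-0.66,0.06],[0,0,0.0433]],[[-3.18,-0.66,0.06],[0,0,0.0433]],[[-3.18,-0.66,0.06],[0,0,0.0433]],[[-3.18,-0.66,0.06],[0,0,0.0433]],[[-3.18,-0.66,0.06],[0,0,0.0433]],[[-3.18,-0.66,0.06],[0,0,0.0433]],[[-3.18,-0.66,0.06],[0,0,0.0433]],[[-3.18,-0.66,0.06],[0,0,0.0433]],[[-3.18,-0.66,0.06],[0,0,0.0433]]]}}

```text
t: 3.8
eef_pos: [0.5354, -0.2955, 0.2007]
eef_rot: [2.429, 1.991, 0.001]
contact_force: [-0.1, -1.1, -0.5]
finger_gap: 0.999
```

Run:
```python
from plan import *
show()
from rig import optics
p=optics.read_camera("top"); s=optics.read_camera("side")
crop(p,350,180,510,300,5,"pics/t1.png");crop(s,280,110,420,230,5,"pics/s1.png")
cv2.imwrite("pics/topfull.png",p["img"][:,:,::-1])
show()
print(rel([.534,-.2945,.049],desired(-.199,0)))
```

```text
t 3.8 P [ 535.35 -295.54  200.72] z [ 5.e-04 -1.e-04 -1.e+00] jawyaw -0.1976 F [-0.08 -1.14 -0.47] M [-0.09  0.03  0.01] gap 0.9992 q7 0.48
t 3.9 P [ 531.42 -302.23  201.15] z [-0.0021 -0.0062 -1.    ] jawyaw -0.2079 F [-0.9   0.54 -0.2 ] M [-0.08  0.16 -0.05] gap 1.003 q7 0.48
(array([ 0.90784005,  0.10535456, 15.20966511]), array([-0.00082537,  0.00647585, -0.00892646]))
```

View pics/t1.png

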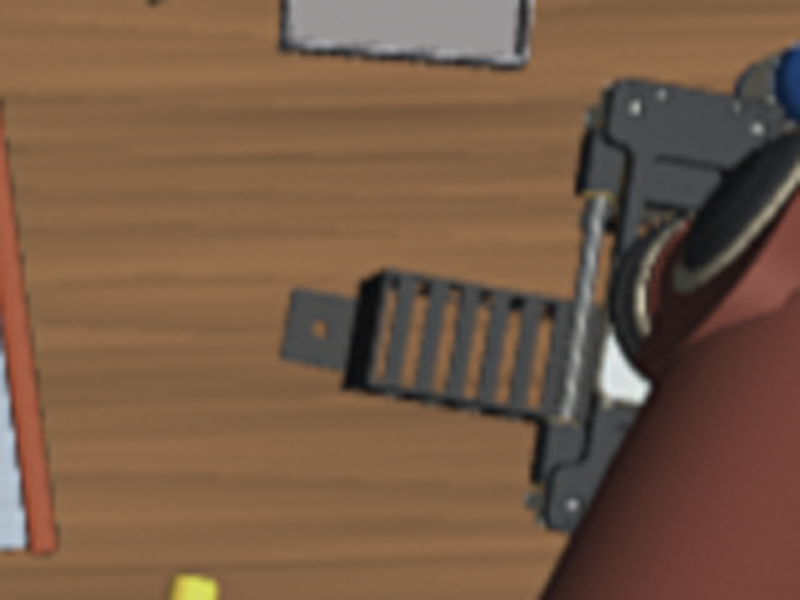

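View pics/s1.png

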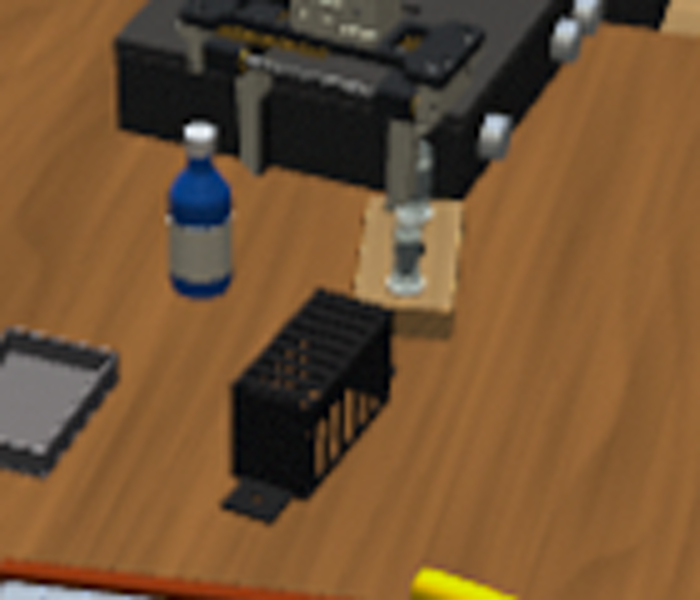

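{"api": "play_rows", "payload": {"targets": [[[0,0,2],[0,0,0]],[[0,0,2],[0,0,0]],[[0,0,2],[0,0,0]],[[0,0,0],[0,0,0]],[[0,0,0],[0,0,0]],[[0,0,0],[0,0,0]]]}}

```text
t: 4.4
eef_pos: [0.5364, -0.2943, 0.1417]
eef_rot: [2.426, 1.993, 0.001]
contact_force: [1.0, 0.2, 0.7]
finger_gap: 0.997
```

Run:
```python
from plan import *
show()
print(rel([.534,-.2945,.049],desired(-.199,0)))
```

```text
t 4.4 P [ 536.43 -294.29  141.72] z [ 1.6e-03 -8.0e-04 -1.0e+00] jawyaw -0.1953 F [0.99 0.17 0.68] M [-0.1   0.07  0.04] gap 0.9973 q7 0.51
(array([-0.06333789, -0.25083736,  9.27187124]), array([0.00173845, 0.00051543, 0.0036738 ]))
```

{"api": "play_rows", "payload": {"targets": [[[0,-0.2,2],[0,0,0.004]],[[0,0,2],[0,0,0]],[[0,0,2],[0,0,0]],[[0,0,2],[0,0,0]],[[0,0,1.2],[0,0,0]],[[0,0,0],[0,0,0]],[[0,0,0],[0,0,0]]]}}

```text
t: 4.98
eef_pos: [0.5342, -0.2941, 0.0494]
eef_rot: [2.431, 1.988, 0.001]
contact_force: [-0.1, -1.1, 0.3]
finger_gap: 1.0
```

Run:
```python
from plan import *
show()
from rig import optics
p=optics.read_camera("top"); s=optics.read_camera("side")
crop(p,370,180,530,300,5,"pics/t2.png");crop(s,280,110,420,230,5,"pics/s2.png")
show()
```

```text
t 4.98 P [ 534.2  -294.07   49.4 ] z [ 9.e-04 -5.e-04 -1.e+00] jawyaw -0.1998 F [-0.06 -1.08  0.32] M [-0.09  0.06  0.01] gap 0.9995 q7 0.55
t 5.08 P [ 534.74 -294.58   50.34] z [ 0.0028 -0.0017 -1.    ] jawyaw -0.1999 F [ 0.11 -1.09  0.55] M [-0.08  0.07 -0.02] gap 1.0018 q7 0.55
```

View pics/t2.png

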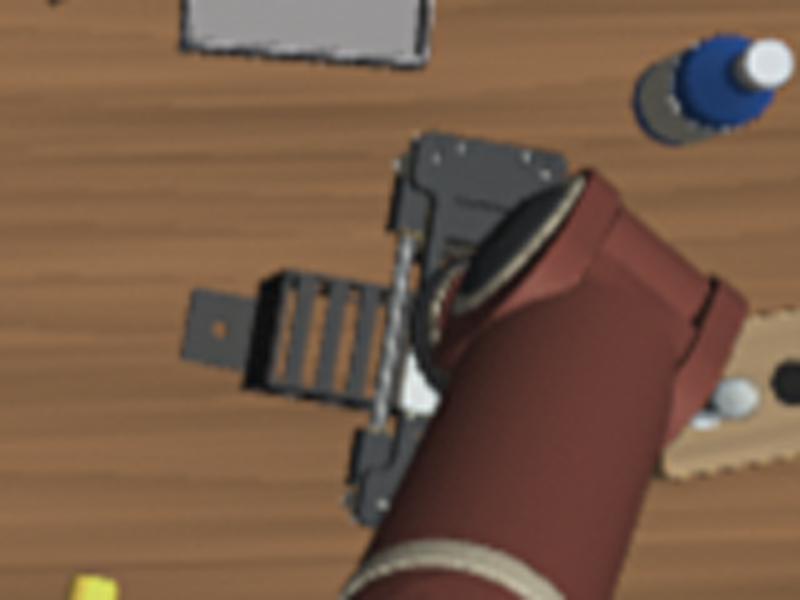

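View pics/s2.png

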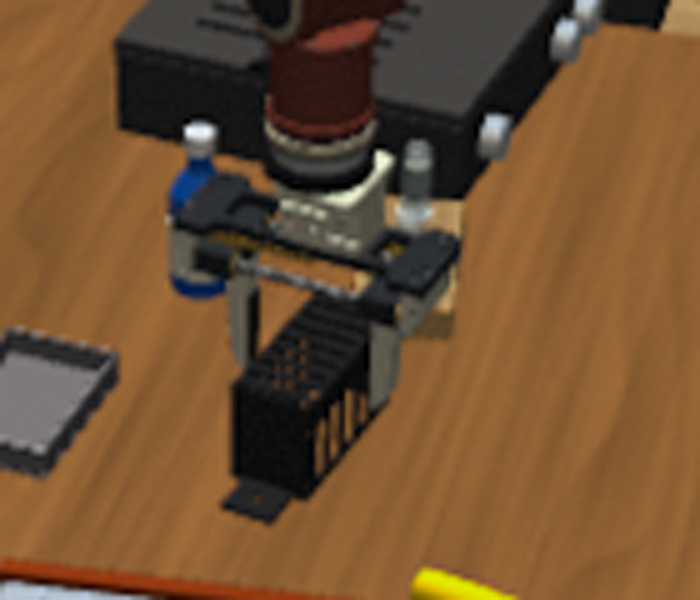

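{"api": "play_rows", "payload": {"targets": [[[0,0,0],[0,0,0]],[[0,0,0],[0,0,0]],[[0,0,0],[0,0,0]],[[0,0,0],[0,0,0]],[[0,0,0],[0,0,0]],[[0,0,0],[0,0,0]]], "hand": 0, "force": 45}}

```text
t: 5.58
eef_pos: [0.5338, -0.2939, 0.0488]
eef_rot: [2.432, 1.988, 0.0]
contact_force: [0.5, -0.5, -0.3]
finger_gap: 0.639
```

Run:
```python
from plan import *
show()
```

```text
t 5.58 P [ 533.81 -293.9    48.81] z [ 5.e-04 -3.e-04 -1.e+00] jawyaw -0.1999 F [ 0.53 -0.54 -0.35] M [0.03 0.18 0.02] gap 0.6395 q7 0.55
```

{"api": "play_rows", "payload": {"targets": [[[0,0,-1],[0,0,0]],[[0,0,-2],[0,0,0]],[[0,0,-2],[0,0,0]],[[0,0,-2],[0,0,0]],[[0,0,-2],[0,0,0]],[[0,0,-2],[0,0,0]],[[0,0,-2],[0,0,0]],[[0,0,-2],[0,0,0]],[[0,0,-1],[0,0,0]],[[0,0,0],[0,0,0]]]}}

```text
t: 6.42
eef_pos: [0.5344, -0.2945, 0.211]
eef_rot: [2.429, 1.986, 0.002]
contact_force: [0.7, -0.8, -4.2]
finger_gap: 0.64
```

Run:
```python
from plan import *
show()
o,P,r=cur()
n=17; ph=-.2955/n
T=[.5424,.0885,P[2]]
D=rel(T,desired(.0955,0))[0]
A=sum(R.from_euler('z',k*ph).as_matrix() for k in range(n))
print(np.linalg.solve(A,D),ph)
```

```text
t 6.42 P [ 534.38 -294.52  211.03] z [ 0.0038 -0.0021 -1.    ] jawyaw -0.2001 F [ 0.72 -0.83 -4.16] M [-0.11 -0.   -0.04] gap 0.6403 q7 0.48
[ 2.25990838 -0.09068514 -0.00462113] -0.01738235294117647
```

{"api": "play_rows", "payload": {"targets": [[[2.26,-0.09,0],[0,0,-0.0174]],[[2.26,-0.09,0],[0,0,-0.0174]],[[2.26,-0.09,0],[0,0,-0.0174]],[[2.26,-0.09,0],[0,0,-0.0174]],[[2.26,-0.09,0],[0,0,-0.0174]],[[2.26,-0.09,0],[0,0,-0.0174]],[[2.26,-0.09,0],[0,0,-0.0174]],[[2.26,-0.09,0],[0,0,-0.0174]],[[2.26,-0.09,0],[0,0,-0.0174]],[[2.26,-0.09,0],[0,0,-0.0174]]]}}

```text
t: 7.25
eef_pos: [0.5507, -0.0673, 0.2069]
eef_rot: [-2.247, -2.191, 0.004]
contact_force: [0.6, 0.7, -4.3]
finger_gap: 0.648
```

{"api": "play_rows", "payload": {"targets": [[[2.26,-0.09,0],[0,0,-0.0174]],[[2.26,-0.09,0],[0,0,-0.0174]],[[2.26,-0.09,0],[0,0,-0.0174]],[[2.26,-0.09,0],[0,0,-0.0174]],[[2.26,-0.09,0],[0,0,-0.0174]],[[2.26,-0.09,0],[0,0,-0.0174]],[[2.26,-0.09,0],[0,0,-0.0174]],[[0,0,0],[0,0,0]],[[0,0,0],[0,0,0]],[[0,0,0],[0,0,0]]]}}

```text
t: 8.08
eef_pos: [0.5408, 0.0882, 0.2076]
eef_rot: [-2.113, -2.324, 0.004]
contact_force: [-0.4, -1.0, -3.8]
finger_gap: 0.644
```

```bash
cat > look.py <<'E'
import sys,pickle
from plan import *
from rig import optics
n=sys.argv[1]
show()
p=optics.read_camera("top"); s=optics.read_camera("side")
pickle.dump(dict(top=p,side=s),open(f"shots{n}.pkl","wb"))
crop(p,220,190,380,300,5,f"pics/t{n}.png");crop(s,230,190,380,300,5,f"pics/s{n}.png")
show()
E
python3 look.py 3
```

```text
t 8.08 P [540.85  88.23 207.56] z [-0.0024 -0.0016 -1.    ] jawyaw 0.0952 F [-0.43 -1.   -3.76] M [-0.08  0.07  0.02] gap 0.6437 q7 0.05
t 8.18 P [541.35  87.43 208.09] z [-0.0012 -0.0014 -1.    ] jawyaw 0.0932 F [ 0.32 -0.72 -2.75] M [-0.09 -0.01  0.04] gap 0.641 q7 0.05
```

View pics/t3.png

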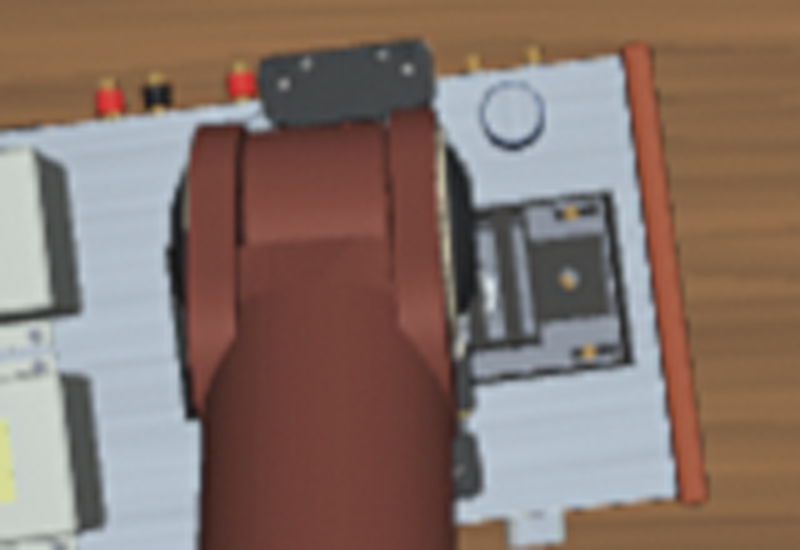

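View pics/s3.png

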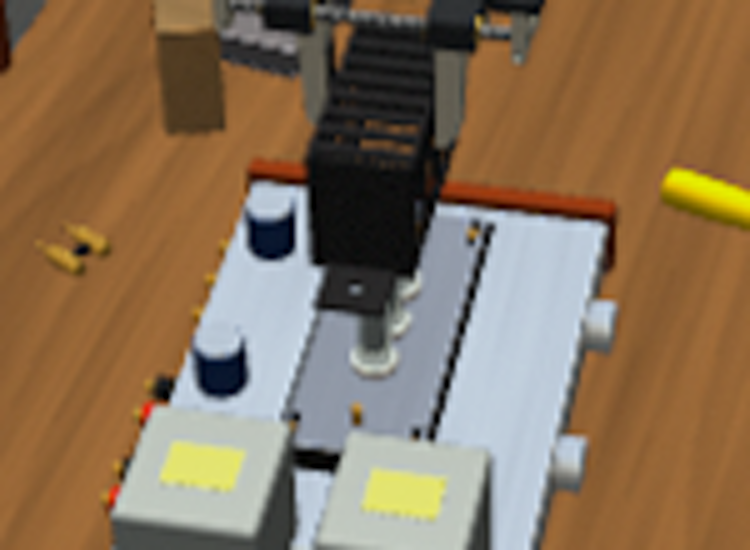

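```bash
cat > cent.py <<'E'
from h import *
def orange(p,guess,rad=4):
    im=p["img"].astype(float); u0,v0=[int(round(g)) for g in guess]
    w=im[v0-rad:v0+rad+1,u0-rad:u0+rad+1]; m=np.clip(w[...,0]-w[...,2]-15,0,None)
    vv,uu=np.mgrid[v0-rad:v0+rad+1,u0-rad:u0+rad+1]
    return np.array([(m*uu).sum(),(m*vv).sum()])/m.sum(), m.max()
E
python3 - <<'E'
import pickle
from cent import *
d0=pickle.load(open("shots0.pkl","rb"));d=pickle.load(open("shots3.pkl","rb"))
t,s=d0["top"],d0["side"]
a,ma=orange(t,[268,254.5]);b,mb=orange(t,[333,246.5]);print(a,ma,b,mb)
P=np.r_[onz(t,a,.07),onz(t,b,.07)];print(P,np.linalg.norm(P[0]-P[1]),P.mean(0))
S,T=d["side"],d["top"]
e,me=orange(S,[230+356/5-.4,190+412/5-.4]);print("side +y pin",e,onz(S,e,.066))
print("side hole",onz(S,np.array([356,289])/5+[229.6,189.6],.160))
h=np.array([568,278])/5+[219.6,189.6]
print("top hole",h,onz(T,h,.160))
for X in P: print(proj(S,X))
E
```

```text
[267.24909747 254.3465704 ] 71.0 [332.6244898  246.14693878] 64.0
[[0.53435547 0.17159984 0.07      ]
 [0.55075697 0.00479469 0.07      ]] 0.16760956926836845 [0.54255622 0.08819727 0.07      ]
side +y pin [300.87692308 271.96703297] [[0.53487861 0.17486185 0.066     ]]
side hole [[0.53301112 0.17252875 0.16      ]]
top hole [333.2 245.2] [[0.54791148 0.00436791 0.16      ]]
[[301.35622158 270.25004735]]
[[312.78077292 233.12205535]]
```

{"api": "play_rows", "payload": {"targets": [[[0.08,0.19,0],[0,0,-0.002]],[[0,0,1.5],[0,0,0]],[[0,0,1.5],[0,0,0]],[[0,0,1.5],[0,0,0]],[[0,0,1.5],[0,0,0]],[[0,0,1.5],[0,0,0]],[[0,0,0],[0,0,0]],[[0,0,0],[0,0,0]],[[0,0,0],[0,0,0]],[[0,0,0],[0,0,0]]]}}

```text
t: 9.02
eef_pos: [0.5445, 0.09, 0.1348]
eef_rot: [2.11, 2.326, 0.003]
contact_force: [0.8, -0.3, -3.5]
finger_gap: 0.641
```

```bash
python3 look.py 4
```

```text
t 9.02 P [544.5   90.04 134.82] z [ 2.5e-03  3.0e-04 -1.0e+00] jawyaw 0.0973 F [ 0.8  -0.33 -3.53] M [-0.05  0.07  0.01] gap 0.6413 q7 0.08
t 9.12 P [544.19  90.21 134.67] z [ 2.e-03  4.e-04 -1.e+00] jawyaw 0.0977 F [ 0.63  0.57 -3.97] M [-0.02  0.08 -0.03] gap 0.644 q7 0.08
```

View pics/t4.png

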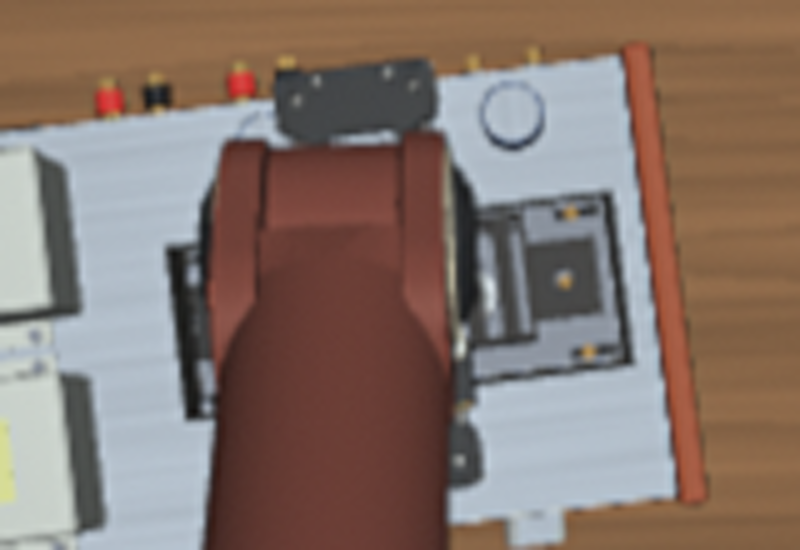

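View pics/s4.png

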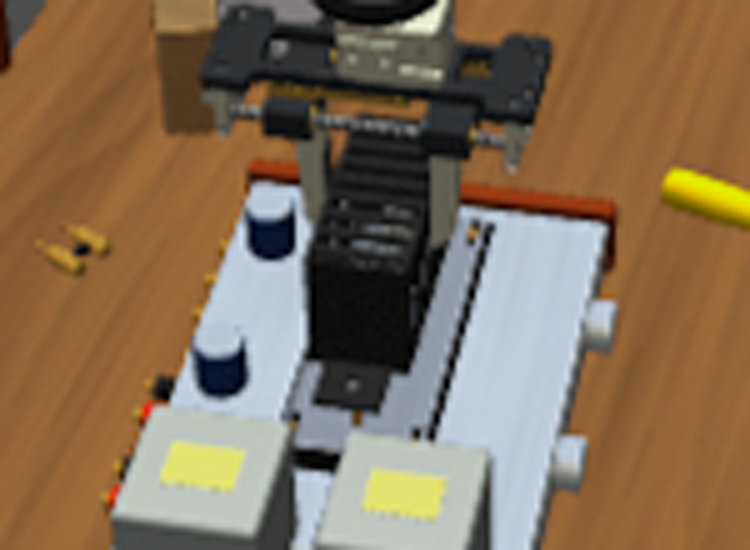

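Run:
```python
import pickle
from cent import *
d=pickle.load(open("shots4.pkl","rb"));S,T=d["side"],d["top"]
crop(T,312,228,352,268,15,"pics/t4z.png");crop(S,280,250,325,285,15,"pics/s4z.png")
```

```text
(no output)
```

View pics/t4z.png

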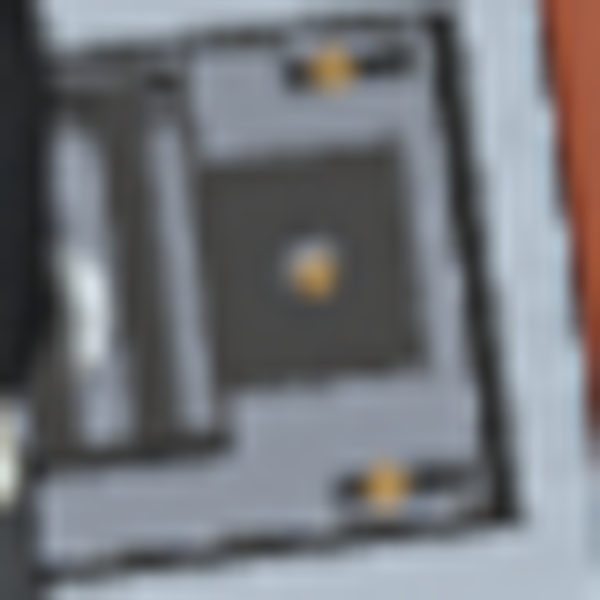

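View pics/s4z.png

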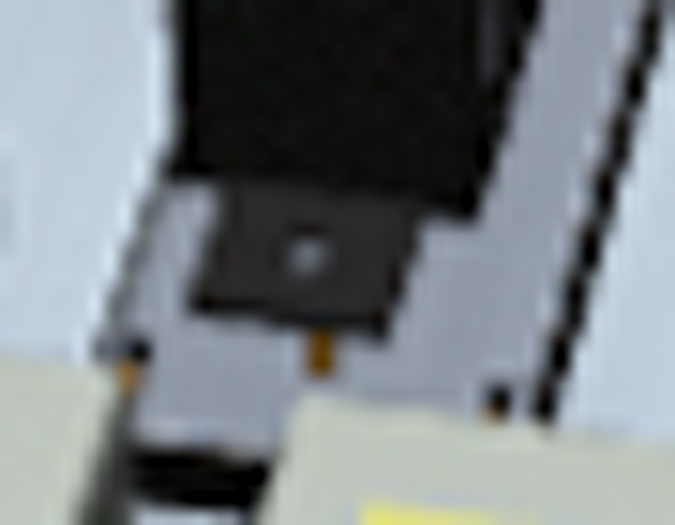

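Run:
```python
import pickle
from cent import *
d=pickle.load(open("shots4.pkl","rb"));S,T=d["side"],d["top"]
d0=pickle.load(open("shots0.pkl","rb"));t=d0["top"]
A=R.from_euler('z',.0965).inv()
z=lambda a,u,v:np.array(a,float)/15+[u,v]-.47
hT=z([310,266],312,228)
pin=orange(t,[333,246.5])[0]
for zh in (.086,.090): print("top pin-hole in amp axes mm",A.apply(onz(t,pin,.07)-onz(T,hT,zh))*1000)
# foot rect fit top
q=z([[203,172],[398,150],[428,360],[222,382]],312,228); Q=onz(T,q,.090);print(Q, "foot ctr",Q.mean(0), A.apply(onz(t,pin,.07)-Q.mean(0))*1000)
hS=z([306,255],280,250); ps=orange(d["side"],[301,273])[0]
ps0=orange(pickle.load(open("shots3.pkl","rb"))["side"],[301,272])[0];print(ps,ps0)
print("side pin-hole",A.apply(onz(S,ps0,.065)-onz(S,hS,.089))*1000)
q=z([[222,185],[420,215],[383,338],[195,303]],280,250);Q=onz(S,q,.090);print(Q.mean(0),A.apply(onz(S,ps0,.065)-Q.mean(0))*1000)
for X in onz(t,pin,.07): pass
```

```text
top pin-hole in amp axes mm [[ -1.4625399   -1.05436441 -16.        ]]
top pin-hole in amp axes mm [[ -1.23591513  -1.11754216 -20.        ]]
[[ 0.56809455  0.02347074  0.09      ]
 [ 0.57089921 -0.00921344  0.09      ]
 [ 0.53564358 -0.01322233  0.09      ]
 [ 0.5328953   0.02123715  0.09      ]] foot ctr [0.55188316 0.00556803 0.09      ] [[ -1.19546601  -0.66123173 -20.        ]]
[300.98907104 273.07650273] [300.87692308 271.96703297]
side pin-hole [[ -1.50011561  -2.58455438 -24.        ]]
[0.53591499 0.17889118 0.09      ] [[ -1.17359688  -4.89879495 -25.        ]]
```

{"api": "play_rows", "payload": {"targets": [[[-0.14,-0.13,0.4],[0,0,0]],[[0,0,0.4],[0,0,0]],[[0,0,0.4],[0,0,0]],[[0,0,0],[0,0,0]],[[0,0,0],[0,0,0]],[[0,0,0],[0,0,0]]]}}

```text
t: 9.62
eef_pos: [0.5423, 0.0887, 0.1215]
eef_rot: [-2.11, -2.327, 0.0]
contact_force: [0.4, 0.9, -3.5]
finger_gap: 0.644
```

```bash
python3 look.py 5;  python3 - <<'E'
import pickle
from cent import *
d=pickle.load(open("shots5.pkl","rb"));S,T=d["side"],d["top"]
crop(T,312,228,352,268,15,"pics/t5z.png");crop(S,280,250,325,285,15,"pics/s5z.png")
E
```

```text
t 9.62 P [542.34  88.68 121.55] z [-1.e-04 -1.e-04 -1.e+00] jawyaw 0.0979 F [ 0.35  0.95 -3.48] M [-0.03  0.04 -0.02] gap 0.6439 q7 0.09
t 9.72 P [542.47  88.76 121.75] z [ 3.e-04  0.e+00 -1.e+00] jawyaw 0.098 F [ 0.57 -0.26 -3.39] M [-0.09  0.    0.01] gap 0.6409 q7 0.09
```

View pics/t5z.png

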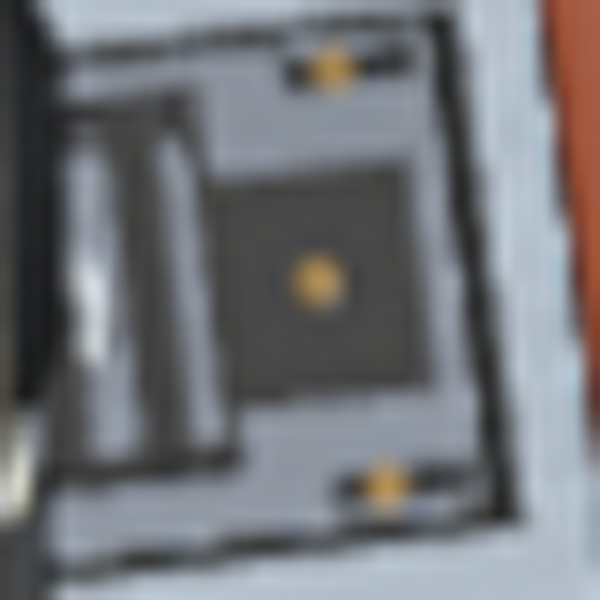

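View pics/s5z.png

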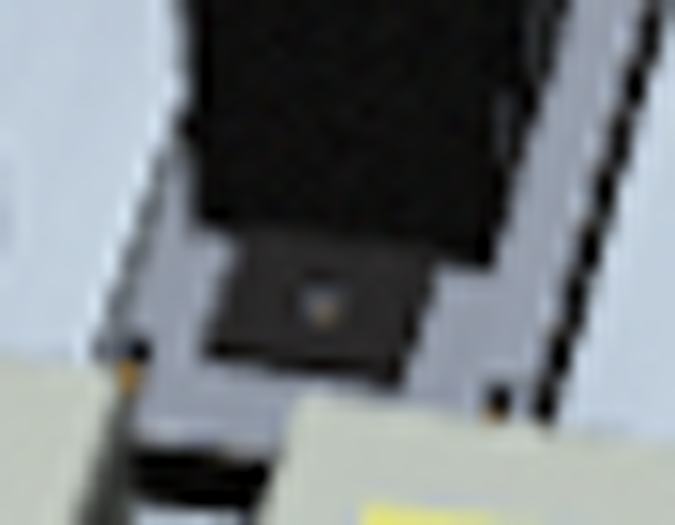

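{"api": "play_rows", "payload": {"targets": [[[0.02,0.03,0.1],[0,0,0]],[[0,0,0.1],[0,0,0]],[[0,0,0.1],[0,0,0]],[[0,0,0.1],[0,0,0]],[[0,0,0],[0,0,0]]]}}

```text
t: 10.13
eef_pos: [0.5428, 0.0889, 0.1175]
eef_rot: [2.11, 2.327, 0.0]
contact_force: [0.7, -0.3, -3.9]
finger_gap: 0.642
```

```bash
python3 -c "
from plan import *
show()"
```

```text
t 10.13 P [542.79  88.93 117.53] z [ 4.e-04 -1.e-04 -1.e+00] jawyaw 0.0981 F [ 0.68 -0.33 -3.94] M [-0.05 -0.06  0.06] gap 0.6416 q7 0.09
```

{"api": "play_rows", "payload": {"targets": [[[0,0,0.08],[0,0,0]],[[0,0,0.08],[0,0,0]],[[0,0,0],[0,0,0]]]}}

```text
t: 10.38
eef_pos: [0.5428, 0.0889, 0.116]
eef_rot: [2.11, 2.327, 0.0]
contact_force: [1.0, -0.2, -3.9]
finger_gap: 0.641
```

{"api": "play_rows", "payload": {"targets": [[[0,0,0.07],[0,0,0]],[[0,0,0.07],[0,0,0]],[[0,0,0],[0,0,0]]]}}

```text
t: 10.63
eef_pos: [0.5429, 0.0889, 0.1146]
eef_rot: [2.11, 2.327, 0.0]
contact_force: [1.8, -0.2, -3.6]
finger_gap: 0.639
```

```bash
python3 -c "
from plan import *
show()"
```

```text
t 10.63 P [542.85  88.92 114.64] z [ 6.e-04 -1.e-04 -1.e+00] jawyaw 0.0981 F [ 1.84 -0.2  -3.6 ] M [-0.12 -0.26  0.09] gap 0.6394 q7 0.09
```

{"api": "play_rows", "payload": {"targets": [[[0,0.02,0.06],[0,0,0]],[[0,0,0.07],[0,0,0]],[[0,0,0.07],[0,0,0]],[[0,0,0],[0,0,0]]]}}

```text
t: 10.97
eef_pos: [0.5429, 0.0889, 0.1126]
eef_rot: [2.11, 2.327, 0.0]
contact_force: [1.0, -0.4, -3.5]
finger_gap: 0.636
```

{"api": "play_rows", "payload": {"targets": [[[0,0,0.07],[0,0,0]],[[0,0,0.07],[0,0,0]],[[0,0,0],[0,0,0]]]}}

```text
t: 11.22
eef_pos: [0.5429, 0.0889, 0.1111]
eef_rot: [2.11, 2.327, -0.0]
contact_force: [1.3, 0.0, -3.1]
finger_gap: 0.641
```

```bash
python3 -c "
from plan import *
show()"
```

```text
t 11.22 P [542.87  88.88 111.15] z [ 1.e-04 -2.e-04 -1.e+00] jawyaw 0.0979 F [ 1.25  0.03 -3.09] M [-0.18 -0.29  0.06] gap 0.6415 q7 0.1
```

{"api": "play_rows", "payload": {"targets": [[[0,0.01,0.06],[0,0,0]],[[0,0,0.06],[0,0,0]],[[0,0,0.06],[0,0,0]],[[0,0,0.06],[0,0,0]],[[0,0,0],[0,0,0]]]}}

```text
t: 11.63
eef_pos: [0.5429, 0.0889, 0.1087]
eef_rot: [2.11, 2.327, -0.0]
contact_force: [0.4, 0.1, -4.0]
finger_gap: 0.642
```

{"api": "play_rows", "payload": {"targets": [[[0,0,0.05],[0,0,0]],[[0,0,0.05],[0,0,0]],[[0,0,0],[0,0,0]]]}}

```text
t: 11.88
eef_pos: [0.5429, 0.0889, 0.1078]
eef_rot: [2.11, 2.327, -0.0]
contact_force: [1.7, -0.3, -3.0]
finger_gap: 0.645
```

```bash
python3 -c "
from plan import *
show()"
```

```text
t 11.88 P [542.88  88.94 107.77] z [ 0.e+00 -1.e-04 -1.e+00] jawyaw 0.0979 F [ 1.73 -0.29 -2.98] M [-0.16 -0.3   0.09] gap 0.6445 q7 0.1
```

{"api": "play_rows", "payload": {"targets": [[[0,0.01,0.04],[0,0,0]],[[0,0,0.04],[0,0,0]],[[0,0,0],[0,0,0]]]}}

```text
t: 12.13
eef_pos: [0.5429, 0.089, 0.1069]
eef_rot: [-2.11, -2.327, 0.0]
contact_force: [1.1, -0.1, -2.9]
finger_gap: 0.642
```

{"api": "play_rows", "payload": {"targets": [[[0,0,0.03],[0,0,0]],[[0,0,0],[0,0,0]]]}}

```text
t: 12.3
eef_pos: [0.5429, 0.0889, 0.1067]
eef_rot: [-2.11, -2.327, 0.0]
contact_force: [1.0, 0.0, -2.6]
finger_gap: 0.64
```

```bash
python3 -c "
from plan import *
show()"
```

```text
t 12.3 P [542.9   88.93 106.75] z [-2.e-04 -0.e+00 -1.e+00] jawyaw 0.0978 F [ 0.98  0.   -2.63] M [-0.1  -0.2   0.08] gap 0.6405 q7 0.1
```

{"api": "play_rows", "payload": {"targets": [[[0,0,0.03],[0,0,0]],[[0,0,0.03],[0,0,0]],[[0,0,0],[0,0,0]]]}}

```text
t: 12.55
eef_pos: [0.5429, 0.0889, 0.1067]
eef_rot: [-2.11, -2.327, -0.0]
contact_force: [-1.2, -0.6, 3.7]
finger_gap: 0.642
```

```bash
python3 -c "
from plan import *
show()"
```

```text
t 12.55 P [542.94  88.91 106.73] z [-0.e+00  2.e-04 -1.e+00] jawyaw 0.0977 F [-1.16 -0.64  3.74] M [-0.23  0.32  0.16] gap 0.6423 q7 0.1
```

{"api": "play_rows", "payload": {"targets": [[[0,0,0],[0,0,0]],[[0,0,0],[0,0,0]],[[0,0,0],[0,0,0]],[[0,0,0],[0,0,0]],[[0,0,0],[0,0,0]],[[0,0,0],[0,0,0]]], "hand": 1}}

```text
t: 13.05
eef_pos: [0.5429, 0.089, 0.1061]
eef_rot: [-2.11, -2.327, 0.0]
contact_force: [-0.5, -0.2, 0.2]
finger_gap: 0.988
```

{"api": "play_rows", "payload": {"targets": [[[0,0,-0.5],[0,0,0]],[[0,0,-1],[0,0,0]],[[0,0,-2],[0,0,0]],[[0,0,-2],[0,0,0]],[[0,0,-2],[0,0,0]],[[0,0,-2],[0,0,0]],[[0,0,-2],[0,0,0]],[[0,0,-1],[0,0,0]],[[0,0,0],[0,0,0]]]}}

```text
t: 13.8
eef_pos: [0.5447, 0.0891, 0.2343]
eef_rot: [2.108, 2.325, 0.008]
contact_force: [0.4, -0.3, -0.1]
finger_gap: 0.997
```

```bash
python3 look.py 6
```

```text
t 13.8 P [544.65  89.05 234.27] z [ 0.0062  0.0013 -1.    ] jawyaw 0.0977 F [ 0.37 -0.29 -0.09] M [-0.07  0.    0.03] gap 0.9974 q7 0.04
t 13.9 P [542.67  88.98 231.07] z [-2.e-04  1.e-04 -1.e+00] jawyaw 0.0979 F [-0.87  0.19 -0.14] M [-0.05  0.04  0.  ] gap 1.0029 q7 0.04
```

View pics/s6.png

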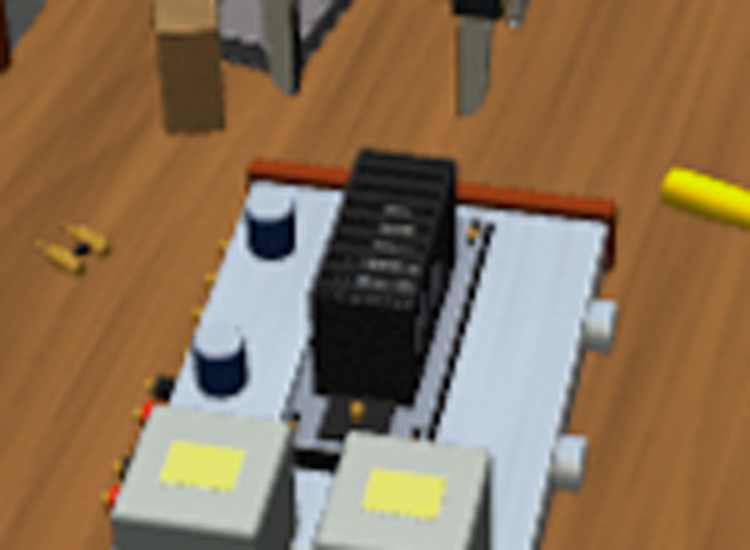

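{"api": "play_rows", "payload": {"targets": [[[-2,0,0],[0,0,0]],[[-2.5,0,0],[0,0,0]],[[-2.5,0,0],[0,0,0]],[[-2.5,0,0],[0,0,0]],[[-2.5,0,0],[0,0,0]],[[-2.5,0,0],[0,0,0]],[[-2.5,0,0],[0,0,0]],[[-2.5,0,0],[0,0,0]],[[-1.5,0,0],[0,0,0]],[[0,0,0],[0,0,0]]]}}

```text
t: 14.73
eef_pos: [0.562, -0.1251, 0.2296]
eef_rot: [-2.118, -2.319, 0.007]
contact_force: [0.5, -0.2, 0.7]
finger_gap: 1.004
```

```bash
python3 look.py 7
python3 - <<'E'
import pickle
from cent import *
d=pickle.load(open("shots7.pkl","rb"));T=d["top"]
cv2.imwrite("pics/full7.png",T["img"][:,:,::-1])
E
```

```text
t 14.73 P [ 561.98 -125.05  229.55] z [-0.0034 -0.003  -1.    ] jawyaw 0.0905 F [ 0.49 -0.2   0.66] M [-0.09  0.1   0.05] gap 1.004 q7 0.43
t 14.83 P [ 562.71 -119.5   229.73] z [-0.0029  0.0013 -1.    ] jawyaw 0.097 F [-0.18  1.07 -0.39] M [-0.02  0.07 -0.01] gap 1.002 q7 0.43
```

View pics/t7.png

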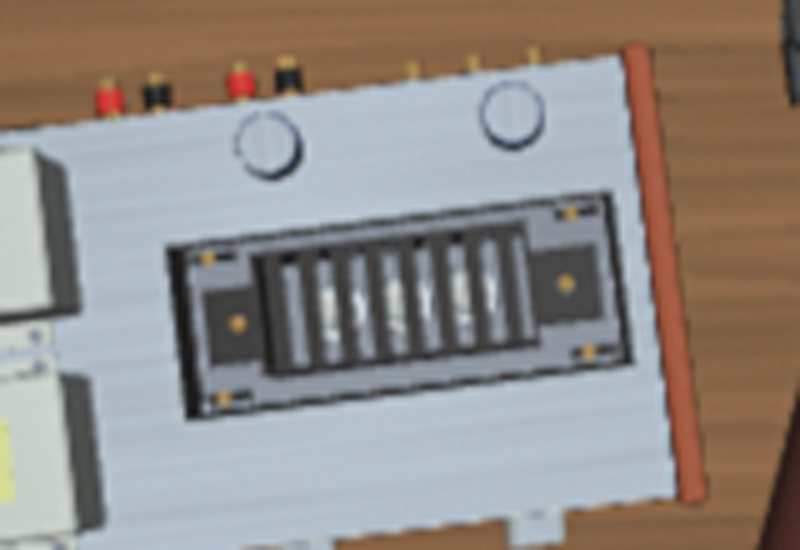

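View pics/full7.png

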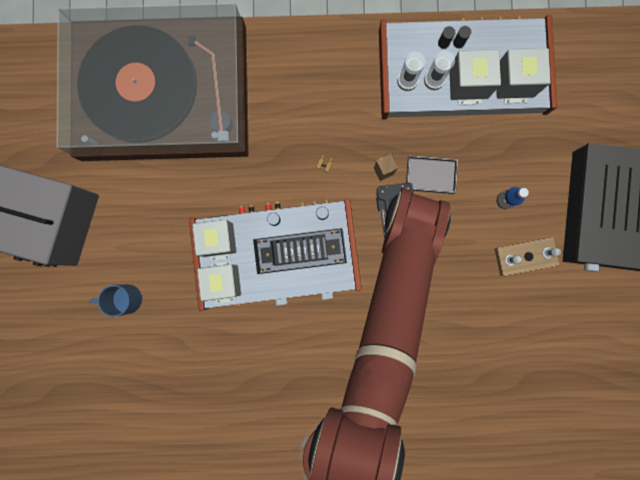

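```bash
python3 -c "
from rig import ticket
print(ticket.job_done())"
```

```text
the job is handed in; nothing more can be done
None
```

The valve guard is back over the three valves, down on both dowel pins, and the gripper has let go. I handed the job in at about 15 s of the 58 s allowed.

**How it went:** I gripped the guard across its 60 mm sides and turned it to line up with the deck. I lowered it in small steps, using the top and side pictures to line its holes up with the pins. It never landed on the pin tips, and I trimmed it a few tenths of a millimetre sideways on the way down.

**Last checks:**
- **Seating:** it stopped with a net push of about 7 N, at TCP height 0.1067 m. The home height worked out from the grasp was 0.1068 m.
- **Pins:** in the final top picture the brass pins show through both feet. The side picture shows the near pin standing up through its foot. I judged it level from these pictures and did not measure its tilt after release.
- **Other items:** the rest of the bench looks undisturbed. The arm hid the screwdriver in the last top picture, but after release the side picture showed its handle where it had been.

**Disagreement:** the two cameras differed by a few millimetres along y. I relied on the top camera there, and the pins going in without resistance bore that out.

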